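# Put the thread, dye and rivets back in their trays

### The arm

A 7-joint arm with a two-finger parallel gripper is mounted at the origin on the work surface. World frame = base frame: x ahead of the robot, y to its left, z up, the work surface at z = 0. Lengths are in mm, angles in rad, forces in N, time in s.
With the tool pointing down it reaches from about 425 to 925 mm from the base axis. Payload 6.8 kg.
Tool frame: the origin (TCP) lies midway between the tips of the shut fingers; the grasp point (between the pads) lies 19 mm behind it (bot.grip_depth is the z of the grasp point in the tool frame, in mm); z points along the fingers, y is the line along which they close (so a half turn about z gives the same grasp; the last joint's range is limited). The gripper opens to 85 mm and grips with 20 to 120 N. Pads are 22 mm wide; open, the fingers measure 114 mm over their backs; the gripper's body (76 mm by 85 mm) begins 54 mm behind the grasp point. The pads swing forward as they close: fully open they stand 13 mm farther back than shut.
Start: joints at [-1.334, 0.477, 0.022, 1.555, -0.011, 1.109, -0.083], TCP at [228.153, 635.29, 231.308] pointing down, gripper open.
Joint ranges: [-2.96, 2.96], [-0.34, 2.1], [-1.41, 1.46], [0.24, 2.44], [-1.37, 4.51], [0.17, 1.92], [-2.96, 2.96]. Speed limits (rad/s): [2.39, 2.39, 3.14, 3.14, 3.14, 3.14, 3.14].

### API

Orientations are given as a 3x3 rotation matrix whose columns are the frame's x, y, z axes.
In Python, from cell import bot gives the robot as it stands. The module is installed in compiled form; this text tells all that it offers. Calls block until the motion is done:
- bot.goto(position, orientation): joint-space move of the TCP to a pose.
- bot.move_linear(position, frame=None, rate=150, force_limit=None): straight line of the TCP; frame=None keeps the orientation; rate is the mean speed in mm/s. With force_limit (N) it stops when the force on the tool has changed by that much, and returns True; else False.
- bot.move_joints(angles): joint-space move.
- bot.set_gripper(opening, grip_force=None): opening from 0.0 (shut) to 1.0 (fully open); grip_force is the grip in N (None keeps the last); returns when the fingers have stopped.
- bot.wait(seconds).
- bot.ik(position, orientation): joint angles nearest the present ones, or None.
- bot.get_image(name): name is "side" or "top"; returns (picture, depth): 384x512x3 uint8, red, green, blue; 384x512 float32, mm along the optical axis (not along the pixel's ray), 0 where there is no reading.
- bot.calibration(name): a dict with "K" (3x3 intrinsics, pixels), "k1" (the pictures are not rectified: a ray, as slopes to the right and down, at radius r is drawn at 1 + k1 r^2 times it, then the intrinsics apply), "camera_from_world" (4x4, takes a point from world to camera coordinates). Camera axes: x right, y up, looking along -z (the intrinsics and any distortion apply to the point x, -y, -z); pixel columns grow to the right and rows downward; lengths in mm; the calibration is good to about 2 mm. A picture is of the moment at which its call begins. calibration takes no time and is no camera call.
A pose or a line that the arm cannot do raises bot.PlanningError and nothing moves.
- bot.close_job(): hands the job in; it is judged then, once.
Readings, each from a call of its own:
- bot.read_time_s(): time.
- bot.read_joints(): joint angles.
- bot.read_joint_velocities(): joint speeds.
- bot.read_effort(): joint torques, N m.
- bot.read_ee_pos(): TCP position.
- bot.read_eef_rot(): TCP orientation.
- bot.read_ft_force(): force on the tool from outside, world axes, zero at the start.
- bot.read_torque(): the same for the moment, N m.
- bot.read_width(): opening from 0.0 (shut) to 1.0 (fully open).
- bot.read_gripper_force(): force on a finger pad.
Only numpy, scipy, OpenCV 4.12 (cv2) and the standard library are available. Lean on these libraries where they do the work, as an engineer would, in place of code of your own. Each camera call takes 0.05 s, during which the arm holds its last target. There are 200 camera calls.

### The job

The stitching is done: put the four things left loose in front of the trays back where they belong. Stand each thread spool, dye bottle and rivet tub upright on the floor of an empty bay of the tray that already holds one of its kind, one thing to a bay, and leave the three that are already in the trays standing in their bays.

Things in the scene. Friction and masses are not known exactly. Their poses are not given: they have to be found in the camera images.
- spool_tan_c (a point): Loose tan thread spool standing on end: white flanges 44 mm in diameter, 60 mm tall, 70 g, disc of the thread's colour and a dark hole on top; point at its centre, 30 mm above its foot, z up along its axis.
- spool_white_c (a point): Loose cream-white thread spool standing on end: white flanges 44 mm in diameter, 60 mm tall, 70 g, disc of the thread's colour and a dark hole on top; point at its centre, 30 mm above its foot, z up along its axis.
- bottle_red_c (a point): Loose red-capped dye bottle, amber glass with a paper label, standing: body 36 mm in diameter and straight up to 52 mm, shoulder, then a 22 mm wide cap; 78 mm tall in all, 60 g; point on its axis 39 mm above its foot, z up.
- tub_brass_c (a point): Loose yellow-lidded rivet tub, clear round plastic jar with a ribbed screw lid, standing: 48 mm in diameter, lid the top 14 mm, 56 mm tall in all, 90 g; point at its centre, 28 mm above its foot, z up; brass rivets inside.
- thread_tray: Pale wood flat compartment tray fixed to the bench, 82 mm along its own x, 210 mm along its own y, rim and dividers 14 mm above the bench and 6 mm thick, bay floors 4 mm above the bench; three bays in a row, each 70 x 62 mm inside, centred at own y = -68, 0 and +68 mm (x = 0); origin at the centre of its underside, on the bench, z up. The black spool stands in its +y bay; the other two are empty.
- dye_tray: White plastic flat compartment tray fixed to the bench, 82 mm along its own x, 210 mm along its own y, rim and dividers 14 mm above the bench and 6 mm thick, bay floors 4 mm above the bench; three bays in a row, each 70 x 62 mm inside, centred at own y = -68, 0 and +68 mm (x = 0); origin at the centre of its underside, on the bench, z up. The black-capped bottle stands in its middle bay; the two end bays are empty.
- rivet_tray: Blue painted flat compartment tray fixed to the bench, 82 mm along its own x, 210 mm along its own y, rim and dividers 14 mm above the bench and 6 mm thick, bay floors 4 mm above the bench; three bays in a row, each 70 x 62 mm inside, centred at own y = -68, 0 and +68 mm (x = 0); origin at the centre of its underside, on the bench, z up. The black-lidded tub stands in its -y bay; the other two are empty.
- kept_spool_c (a point): Black thread spool standing on end: white flanges 44 mm in diameter, 60 mm tall, 70 g, disc of the thread's colour and a dark hole on top; point at its centre, 30 mm above its foot, z up along its axis; already in the thread tray, stays there.
- kept_bottle_c (a point): Black-capped dye bottle, amber glass with a paper label, standing: body 36 mm in diameter and straight up to 52 mm, shoulder, then a 22 mm wide cap; 78 mm tall in all, 60 g; point on its axis 39 mm above its foot, z up; already in the dye tray, stays there.
- kept_tub_c (a point): Black-lidded rivet tub, clear round plastic jar with a ribbed screw lid, standing: 48 mm in diameter, lid the top 14 mm, 56 mm tall in all, 90 g; point at its centre, 28 mm above its foot, z up; steel rivets inside; already in the rivet tray, stays there.
Not all that is in view belongs to the job. Leave any blue look-alike of the part that bears kept_spool_c alone. Leave any purple look-alike of the part that bears spool_tan_c alone.

How it is judged:
By the outcome, as a careful person would: the job done as asked, in the order asked, and still so for the second after the job is handed in, with the robot touching nothing.
It also fails if it takes over 96 s, if anything falls off the work surface, if the arm or the gripper's body presses on something with over 40 N, if the wrist force passes 120 N, or if a joint passes its speed limit or range.

## Working session

There is one attempt and no reset: what is moved stays moved. The work goes in short steps, each a Python script; the robot and the scene stay as the last script left them, time stands still between calls to the robot, and variables do not carry over. Pictures are saved under pics/ and viewed, at most 14 in all, crops included, and the job is handed in when it is done.

```bash
mkdir -p pics; python3 - <<'E'
from cell import bot
import cv2,numpy as np
for n in("top","side"):
    im,d=bot.get_image(n); cv2.imwrite(f"pics/{n}0.png",im[:,:,::-1]); np.savez(f"{n}0.npz",im=im,d=d)
    c=bot.calibration(n); print(c["K"],c["k1"],np.round(c["camera_from_world"],3), (d>0).mean())
print(bot.read_eef_rot())
E
```

```text
[[346.74393182   0.         260.4439527 ]
 [  0.         346.74393182 194.6755592 ]
 [  0.           0.           1.        ]] -0.07866665590235267 [[ 2.50000e-02 -9.99000e-01  2.50000e-02 -2.10360e+01]
 [ 9.88000e-01  2.90000e-02  1.50000e-01 -5.04224e+02]
 [-1.51000e-01  2.10000e-02  9.88000e-01 -8.40853e+02]
 [ 0.00000e+00  0.00000e+00  0.00000e+00  1.00000e+00]] 0.9959665934244791
[[402.70465028   0.         258.14255155]
 [  0.         402.70465028 194.4559194 ]
 [  0.           0.           1.        ]] 0.045758456271329136 [[ 9.81000e-01 -1.92000e-01 -1.00000e-03 -5.13465e+02]
 [ 1.16000e-01  5.89000e-01  8.00000e-01 -1.17883e+02]
 [-1.53000e-01 -7.85000e-01  6.00000e-01 -8.89949e+02]
 [ 0.00000e+00  0.00000e+00  0.00000e+00  1.00000e+00]] 0.9959767659505209
[[-9.41168644e-01  3.37936966e-01 -4.37708896e-04]
 [ 3.37937219e-01  9.41167230e-01 -1.63738890e-03]
 [-1.41376967e-04 -1.68897722e-03 -9.99998564e-01]]
```

View pics/top0.png

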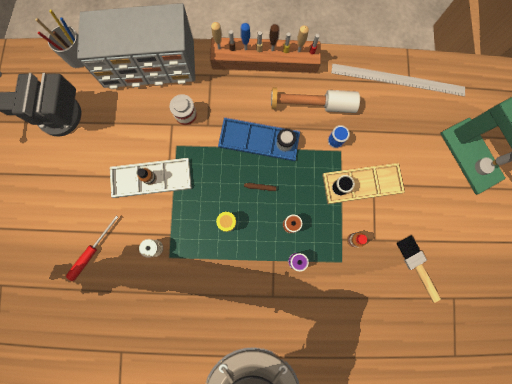

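View pics/side0.png

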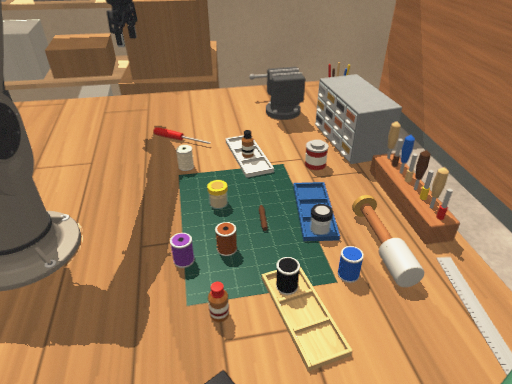

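The top view shows the tan spool (293,223), white spool (149,248), red bottle (358,240) and yellow tub (227,221). The trays are dye (150,178), rivet (260,139) and thread (364,183). The purple (299,262) and blue (340,135) spools are decoys to leave alone. Next I'll measure from depth.

```bash
cat > h.py <<'E'
from cell import bot
import cv2,numpy as np
def cloud(n,d):
    c=bot.calibration(n);K=c["K"];h,w=d.shape
    u,v=np.meshgrid(np.arange(w),np.arange(h))
    x=(u-K[0,2])/K[0,0];y=(v-K[1,2])/K[1,1]
    a,b=x.copy(),y.copy()
    for _ in range(8):
        s=1+c["k1"]*(a*a+b*b);a,b=x/s,y/s
    P=np.stack([a*d,-b*d,-d],-1);M=c["camera_from_world"]
    return (P-M[:3,3])@M[:3,:3]
SEEDS=dict(tan=(293,223),white=(149,248),bottle=(358,240),tub=(227,221),purple=(299,262),kspool=(344,183),kbottle=(146,176),ktub=(287,138),blue=(340,135))
def around(W,ok,s,r=45):
    """top-surface centre of the thing near pixel s"""
    p=W[s[1],s[0]]; D=np.hypot(W[...,0]-p[0],W[...,1]-p[1])
    m=ok&(D<r)&(W[...,2]>35)
    q=W[m]; zt=np.percentile(q[:,2],95); t=q[q[:,2]>zt-7]
    (c,rad)=cv2.minEnclosingCircle(t[:,:2].astype(np.float32))
    return t[:,:2].mean(0),np.array(c),rad,zt,len(t)
E
python3 - <<'E'
from h import *
z=np.load("top0.npz");W=cloud("top",z["d"]);ok=z["d"]>0
np.set_printoptions(precision=1,suppress=True)
for k,s in SEEDS.items(): print(k,*around(W,ok,s,30))
u,v=np.meshgrid(np.arange(512),np.arange(384))
for k,b in dict(thread=(318,410,160,207),dye=(105,196,154,202),rivet=(214,305,115,163)).items():
    m=ok&(u>b[0])&(u<b[1])&(v>b[2])&(v<b[3])&(W[...,2]>9.5)&(W[...,2]<20)
    m=cv2.morphologyEx(m.astype(np.uint8),cv2.MORPH_OPEN,np.ones((1,1)))>0
    print(k,m.sum(),cv2.minAreaRect(W[m][:,:2].astype(np.float32)), np.median(W[m][:,2]))
print("bench z",np.median(W[300:330,400:430,2]),np.median(W[200:215,190:215,2]))
H=np.clip(W[...,2]*5,0,255).astype(np.uint8)
cv2.imwrite("pics/h.png",cv2.resize(H[90:290,90:420],None,fx=2.4,fy=2.4,interpolation=0))
E
```

```text
tan [433.9 -88.8] [433.9 -88.9] 21.923477172851562 62.139246701358495 247
white [363.1 262.5] [363.2 263. ] 22.387596130371094 61.73785279893682 253
bottle [ 397.5 -254.5] [ 397.3 -255.2] 11.296797752380371 78.41030104953528 69
tub [434.3  76.7] [434.7  77.1] 24.130672454833984 57.94202340801326 300
purple [ 339.6 -105.1] [ 339.6 -105.3] 21.845727920532227 61.81605397833334 259
kspool [ 536.3 -217.7] [ 536.7 -218.1] 21.478300094604492 65.98574351585735 221
kbottle [546.  286.6] [546.8 287.6] 11.509512901306152 82.6218365482939 70
ktub [653.  -69.2] [653.2 -69.6] 24.94028663635254 61.77716578360012 274
blue [ 666.8 -208.7] [ 666.5 -208. ] 22.093463897705078 61.44107190708935 202
thread 599 ((550.4334106445312, -282.96087646484375), (83.22270965576172, 210.13104248046875), 9.687878608703613) 13.007809810791422
dye 647 ((547.6937255859375, 286.162841796875), (83.84767150878906, 210.49514770507812), 8.722433090209961) 12.83118378241753
rivet 594 ((662.64794921875, 0.00760650634765625), (210.72018432617188, 83.95651245117188), 81.15249633789062) 12.901545300841182
bench z -0.7131175624829693 -0.25020740997945595
```

View pics/h.png

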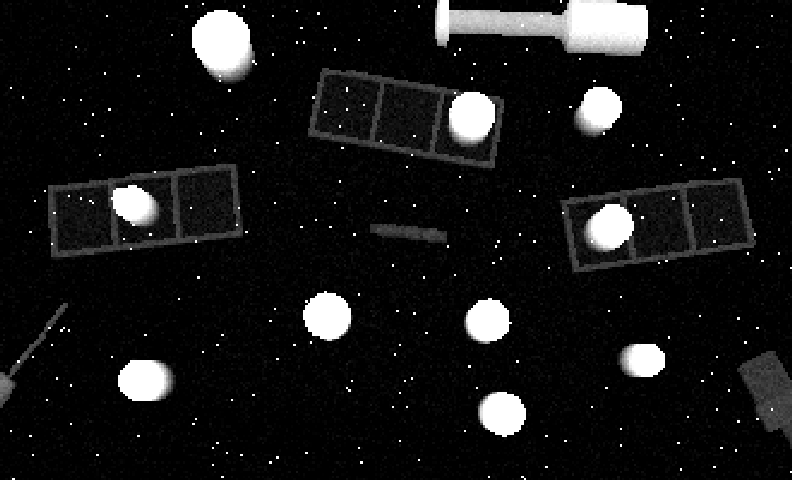

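The height map shows all three trays and every object cleanly, and the kept objects match the computed bays. I'll do the first pick and place, with IK checks for all of them.

```bash
cat >> h.py <<'E'
TR=dict(thread=(550.4,-283.,9.69+90),dye=(547.7,286.2,8.72+90),rivet=(662.6,0.,81.15))  # centre, +y heading
JOBS=dict(tan=((433.9,-88.8),"thread",0,16,.78),white=((363.1,262.7),"thread",-68,16,.78),
          tub=((434.5,76.9),"rivet",68,17,.85),bottle=((397.4,-254.8),"dye",-68,17,.72))
HI=190
def frame(a):
    y=np.array([np.cos(a),np.sin(a),0]);z=np.array([0,0,-1.]);return np.stack([np.cross(y,z),y,z],1)
def plan(k):
    p,t,off,h,op=JOBS[k];cx,cy,a=TR[t];a=np.radians(a)
    q=(cx+off*np.cos(a),cy+off*np.sin(a))
    best=None
    for s in(-90,90):
        R=frame(a+np.radians(s))
        js=[bot.ik((*xy,z),R) for xy in(p,q) for z in(HI,h+4)]
        if all(j is not None for j in js):
            c=max(abs(j[6]) for j in js)
            if best is None or c<best[0]: best=(c,R)
    return p,q,h,op,best
def run(k):
    p,q,h,op,b=plan(k);R=b[1]
    bot.set_gripper(op)
    bot.goto((*p,HI),R)
    bot.move_linear((*p,h),rate=130)
    bot.set_gripper(0,grip_force=30)
    print(k,"width",bot.read_width(),"pad",bot.read_gripper_force())
    bot.move_linear((*p,HI),rate=170)
    print("held",bot.read_width())
    bot.goto((*q,HI),R)
    bot.move_linear((*q,h+18),rate=170)
    hit=bot.move_linear((*q,h+4.5),rate=30,force_limit=8)
    print("hit",hit,bot.read_ee_pos())
    bot.set_gripper(op)
    bot.move_linear((*q,HI),rate=150)
    print("t",bot.read_time_s())
E
python3 - <<'E'
from h import *
for k in JOBS:
    p,q,h,op,b=plan(k); print(k,q,b and b[0])
run("tub")
im,d=bot.get_image("side");cv2.imwrite("pics/s1.png",im[:,:,::-1])
E
```

```text
tan (np.float64(550.4), np.float64(-283.0)) 1.2186090771015357
white (np.float64(561.8455790717062), np.float64(-350.02983454935065)) 1.1154557921923776
tub (np.float64(673.0616755513497), np.float64(67.19042598955815)) 0.34967898262358704
bottle (np.float64(558.0091985129181), np.float64(218.98601019117189)) 1.235673285176127
tub width 0.5544611280787222 pad 30.194050669670105
held 0.5565201881394294
hit True [672.94198196  67.34629317  21.76176463]
t 9.6417
```

View pics/s1.png

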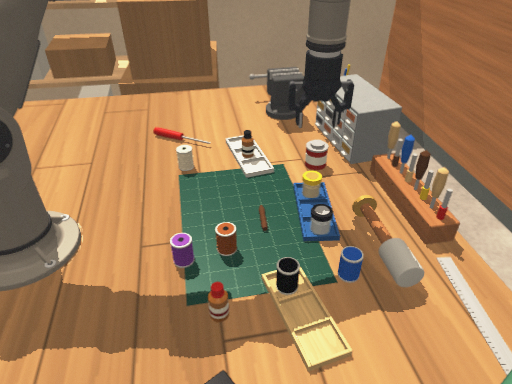

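The yellow tub stands in the end bay of the rivet tray (313,185) and nothing else has moved. On to the tan spool and the bottle.

```bash
python3 - <<'E'
from h import *
run("tan"); run("bottle")
im,d=bot.get_image("side");cv2.imwrite("pics/s2.png",im[:,:,::-1])
E
```

```text
tan width 0.5061608985263826 pad 29.835053086280823
held 0.5057875517691189
hit True [ 550.37561605 -282.74745863   20.66879387]
t 18.1
bottle width 0.41019889781309393 pad 29.434162080287933
held 0.4085403406119477
hit True [557.79790471 219.21977605  21.60194903]
t 26.9833
```

View pics/s2.png

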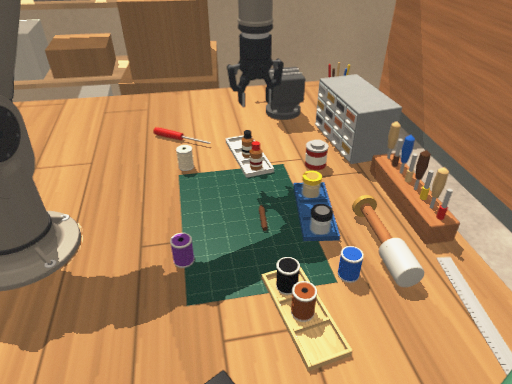

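The tan spool is in the middle bay of the thread tray (303,301), and the red bottle is in the near bay of the dye tray (256,155). The white spool is next.

```bash
python3 - <<'E'
from h import *
run("white")
bot.goto((500,0,300),frame(0.1))
im,d=bot.get_image("side");cv2.imwrite("pics/s3.png",im[:,:,::-1])
im,d=bot.get_image("top");W=cloud("top",d)
np.set_printoptions(precision=1,suppress=True)
cv2.imwrite("pics/t3.png",im[:,:,::-1])
from math import cos,sin
for k in JOBS:
    q=np.array(plan(k)[1]);m=(d>0)&(np.hypot(W[...,0]-q[0],W[...,1]-q[1])<30)&(W[...,2]>35)&(W[...,2]<95)
    t=W[m];
    if len(t): zt=np.percentile(t[:,2],95);t=t[t[:,2]>zt-7];print(k,t[:,:2].mean(0)-q,zt,len(t),np.ptp(t[:,:2],axis=0))
E
```

```text
white width 0.5125319548628509 pad 29.90691840648651
held 0.5122449953147549
hit True [ 561.88318388 -349.72802767   20.61498722]
t 36.5417
tan [-0.8  0.9] 65.94956453452204 234 [42.4 42.5]
white [-1.3  1.6] 65.99476412494039 219 [40.  43.5]
bottle [-0.4 -1.8] 82.37431891659294 59 [20.4 18.7]
```

View pics/s3.png

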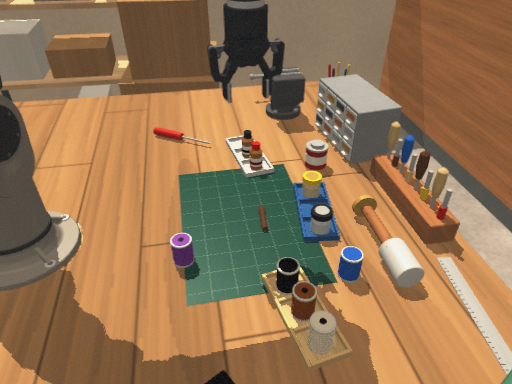

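View pics/t3.png

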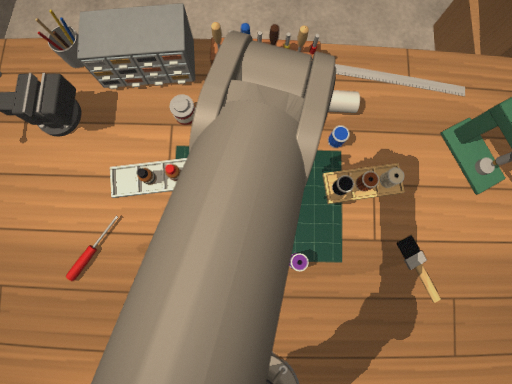

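All four stand in their bays: white spool (322,333), tan spool (303,301), bottle (256,155) and tub (313,185) in the side view. The kept objects and decoys haven't moved, so I'll hand the job in.

```bash
python3 -c "
from cell import bot
print(bot.close_job())"
```

```text
the job is handed in; nothing more can be done
None
```

The job is handed in at about 37 s of the 96 s allowed: all four loose things stand upright in empty bays of their own trays, and the three kept things and both look-alike spools are where they were.

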